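Close a socket strip: clear the dust plate, lay the cover, press it flush

ROBOT

A 6-joint arm with a two-finger parallel gripper is mounted at the origin on the work surface. World frame = base frame: x ahead of the robot, y to its left, z up, the work surface at z = 0. Lengths are in m, angles in rad, forces in N, time in s.
With the tool pointing down it reaches from about 0.4 to 0.925 m from the base axis. Payload 3.4 kg.
Tool frame: the origin (TCP) lies on the mounting face of the last link; the fingertips stand 173 mm ahead of it and the grasp point (between the pads) lies 155 mm ahead of it; z points along the fingers, y is the line along which they close (so a half turn about z gives the same grasp; the last joint's range is limited). The gripper opens to 85 mm and grips with 20 to 120 N. Pads are 22 mm wide; open, the fingers measure 114 mm over their backs; the gripper's body (76 mm by 85 mm) begins 54 mm behind the grasp point. The pads swing forward as they close: fully open they stand 13 mm farther back than shut.
Start: joints at [1.204, 0.307, 1.506, -0, 1.328, -0.073], TCP at [0.167, 0.55, 0.405] pointing down, gripper open.
Joint ranges: [-3.12, 3.12], [-1.05, 2.28], [0.14, 2.33], [-1.42, 4.57], [0.1, 2.73], [-2.68, 2.68]. Speed limits (rad/s): [2.57, 2.57, 3.14, 3.14, 3.14, 3.14].

INTERFACE

Orientations are given as a unit quaternion [x, y, z, w].
In Python, from station import robot gives the robot as it stands.
- The arm moves only by the tool servo_tool, never from a script. Its argument "deltas" is a list of rows, each a list of 3 entries, a list of its own where there are three numbers: the shift along the tool's x, y, z in mm, then the turn, a rotation vector about the tool's x, y, z in degrees, then the opening, from 0 (shut) to 1 (fully open). In form: [[[x, y, z], [wx, wy, wz], hand], ...]. A call has 1 to 12 rows; each row is the pose to reach, as a shift and turn from the pose commanded when the call began, along the tool's axes at that moment; what a row does not reach only later rows make up. A row lasts 1/8 s, in which the tool goes at most 62.5 mm and 10.7 degrees, less where a joint would pass 70% of its speed; a pose out of reach is approached as far as the arm can. A call with a gripper value outside its range is refused whole. The fingers move at their own pace and stop on an object; "force" is the grip in N (left out, the last holds). Time passes only in rows, so rows that repeat a pose let the fingers close. It gives the time, the measured TCP pose, the force, the opening and the grip force at its end, in the units of the state.
- robot.observe(): the state, without advancing time (a new reading comes with each control period).
- robot.read_camera(name): name is "scene" or "top" or "wrist"; returns a dict with "pixels" (480x640x3 uint8, red, green, blue), "intrinsics" (3x3 intrinsics, pixels), "position" and "orientation" of the camera in the world. Camera axes: x right, y up, looking along -z (the intrinsics and any distortion apply to the point x, -y, -z); pixel columns grow to the right and rows downward; lengths in m; the calibration is good to about 2 mm. A picture is of the moment at which its call begins. There is no depth.
- robot.close_job(): hands the job in; it is judged then, once.
The state is a dict: "time": time; "joints": joint angles; "joint_velocities": joint speeds; "joint_efforts": joint torques, N m; "tcp_pos": TCP position; "tool_rot": TCP orientation; "wrist_force": force on the tool from outside, world axes, zero at the start; "torque": the same for the moment, N m; "width": finger opening in m; "grip_force": force on a finger pad.
Only numpy, scipy, OpenCV 4.12 (cv2) and the standard library are available. Lean on these libraries where they do the work, as an engineer would, in place of code of your own. Each camera call takes 0.05 s, during which the arm holds its last target. There are 200 camera calls.

TASK

First take the blue dust plate off the open socket-strip housing and stack it squarely on top of the pile of blue dust plates, without shoving the pile about. Then lay the long three-socket cover on the housing and press it down until it sits fully home, flush and level at both ends. Leave the short cover and the hand tools where they lie.

Things in the scene. Friction and masses are not known exactly. Their poses are not given: they have to be found in the camera images.
- housing: Open white socket-strip housing, 184 mm long (x), 60 mm wide (y), on an aluminium jig plate 224 x 100 x 6 mm fixed to the bench. Origin: centre of the jig plate's underside; x along the length. Level rim 40 mm above the origin; walls 4 mm, mouth 176 x 52 mm inside. Dark end stops on the jig at x = -101 and 101 mm, 24 mm high.
- catch_a (a joint): Stiff yellow catch inside the housing (top 20 x 40 mm, at x = -62 mm of the housing, 6 mm below the rim at first). It gives way downwards at about 7 N and stays where it is pushed. 0: untouched; 0.006: pushed down 6 mm, as when the cover is home.
- catch_b (a joint): The like catch at x = +62 mm of the housing.
- mouth (a point): Centre of the housing's mouth, level with the rim, 40 mm above the bench; axes as the housing's, z up.
- dust_plate: Flat blue plastic plate 184 (x) x 64 (y) x 8 mm, about 120 g, at first lying on the housing's rim (it overhangs the housing by 2 mm on each long side). Origin: centre of its underside; x along the length.
- pile_top: Upper of two identical blue plates (184 x 64 x 8 mm) that lie loose on each other on a thin black rubber mat (214 x 94 x 4 mm, fixed). Origin: centre of its underside, 12 mm above the bench; its top, where the dust plate goes, is 8 mm above its origin. x along the length.
- pile_low: Lower of the two blue plates of the pile, the same shape, lying on the rubber mat. Origin: centre of its underside.
- cover: Long white cover with three round dark socket wells in a row (look only, its top is flat), about 140 g, right side up on the bench. Top plate 188 (x) x 64 (y) x 8 mm, and under it a stepped skirt 12 mm deep: 170 x 46 mm upper half, 165 x 41 mm lower half. Origin: centre of the skirt's underside; x along the length. Either end may go first.
- cover_top (a point): Centre of the cover's top face, 20 mm above its origin (the top plate spans 12 to 20 mm). Laid on the housing, the skirt rests on the two catches, 6 mm inside the mouth, and this point is 14 mm above the rim; fully home the plate lies on the rim and this point is 8 mm above the rim.
- short_cover: Short white cover with two socket wells, 124 x 64 x 20 mm: does not belong here, leave it. Origin: centre of its underside, x along the length.
- pliers: Pliers with red handles, 190 mm long, leave them. Origin near the middle of the length, at the underside.
- stripper: Blue wire stripper with a yellow patch, 150 mm long, 22 mm high, leave it. Origin near the middle, at the underside.
- screwdriver: Screwdriver with a red handle, 180 mm long, leave it. Origin near the middle, at the underside.
There are look-alikes about, which are no part of the job. Leave any red look-alike of the pile_top alone.

How it is judged:
By the outcome, as a careful person would: the job done as asked, in the order asked, and still so for the second after the job is handed in, with the robot touching nothing.
It also fails if it takes over 67 s, if anything falls off the work surface, if the arm or the gripper's body presses on something with over 40 N, if the wrist force passes 120 N, or if a joint passes its speed limit or range.

## Working session

There is one attempt and no reset: what is moved stays moved. The work goes in short steps, Python scripts to look and compute and a tool call to move; the robot and the scene stay as the last step left them, time stands still between calls to the robot, and variables do not carry over. Pictures are saved under pics/ and viewed, at most 10 in all, crops included, and the job is handed in when it is done.

Besides the shell and the picture viewer there is one more tool, called as a command line: name --argument value ..., lists and objects as JSON in quotes. servo_tool: Moves the arm, as the interface text tells. Its arguments: {"type":"object","properties":{"deltas":{"type":"array"},"force":{"type":"number"}},"required":["deltas"]}

```bash
mkdir -p pics; cat > h.py <<'E'
import numpy as np, cv2
from scipy.spatial.transform import Rotation as R
from station import robot
def cam(n,save=None):
    c=robot.read_camera(n)
    if save: cv2.imwrite('pics/'+save,c['pixels'][:,:,::-1])
    return c
def ray(c,uv,z):
    uv=np.atleast_2d(np.array(uv,float)); K=np.array(c['intrinsics'])
    d=np.c_[(uv[:,0]-K[0,2])/K[0,0],-(uv[:,1]-K[1,2])/K[1,1],-np.ones(len(uv))]
    d=R.from_quat(c['orientation']).apply(d) if np.array(c['orientation']).size==4 else d@np.array(c['orientation']).T
    p=np.array(c['position']); return p+d*((z-p[2])/d[:,2])[:,None]
def proj(c,P):
    P=np.atleast_2d(P)-np.array(c['position']); q=R.from_quat(c['orientation']).inv().apply(P); K=np.array(c['intrinsics'])
    return np.c_[K[0,2]+K[0,0]*q[:,0]/-q[:,2],K[1,2]+K[1,1]*q[:,1]/q[:,2]]
E
python3 - <<'E'
from h import *
for n in ('top','scene'):
    c=cam(n,n+'0.png'); print({k:v for k,v in c.items() if k!='pixels'})
print(robot.observe())
E
```

```text
{'intrinsics': array([[583.80555036,   0.        , 327.84058711],
       [  0.        , 583.80555036, 240.0435902 ],
       [  0.        ,   0.        ,   1.        ]]), 'position': array([ 0.29912688, -0.0120021 ,  1.48200284]), 'orientation': array([-0.06979774,  0.06169643,  0.70442526, -0.70363832])}
{'intrinsics': array([[479.48731263,   0.        , 315.82325681],
       [  0.        , 479.48731263, 242.33089211],
       [  0.        ,   0.        ,   1.        ]]), 'position': array([1.03281691, 0.7900839 , 0.82580828]), 'orientation': array([0.12527933, 0.41454379, 0.86958723, 0.23722688])}
{'time': 0.1, 'joints': array([ 1.20350343e+00,  3.07485829e-01,  1.50753537e+00, -1.00587695e-07,
        1.32837788e+00, -7.35111640e-02]), 'joint_velocities': array([ 0.00091121, -0.00060316, -0.00100248,  0.00226721,  0.00098939,
       -0.00040261]), 'joint_efforts': array([ 5.89917295e-05, -4.58527422e+01, -2.52608675e+01, -2.07714597e-04,
        5.63601134e-03,  6.90709825e-06]), 'tcp_pos': array([0.16642608, 0.55007327, 0.40388272]), 'tool_rot': array([ 1.46363121e-01,  9.89230520e-01, -8.81377314e-04, -1.97415155e-04]), 'wrist_force': array([-0.3726946 ,  0.04740619,  0.08493795]), 'torque': array([0.00743507, 0.00953449, 0.0468121 ]), 'grip_force': 0.0, 'width': 0.08529903654030134}
```

View pics/top0.png

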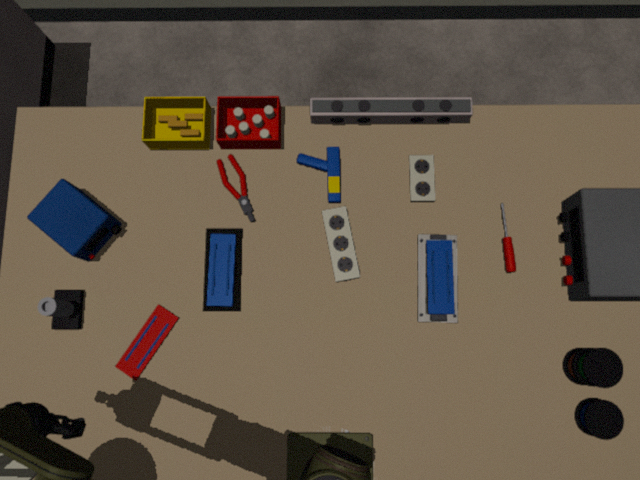

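View pics/scene0.png

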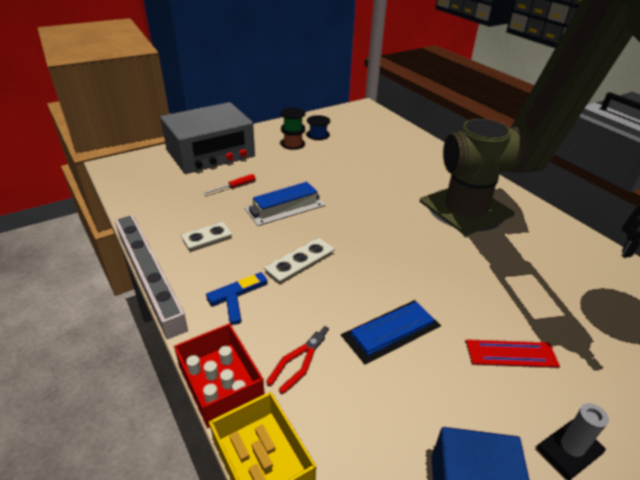

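The top view shows these candidates:
- **Dust plate:** the blue plate on the housing at (440,277).
- **Pile:** the blue plates on the black mat at (223,270). Its red look-alike is at (148,342), and the blue box at (75,218) and blue stripper at (333,175) are also blue.
- **Cover:** the long three-well cover at (341,243). The short two-well cover is at (422,178), and the grey rail with four wells is at (390,110).

By the description I choose (440,277), (223,270) and (341,243).

```bash
cat >> h.py <<'E'
def mask(c,kind):
    h=cv2.cvtColor(c['pixels'],cv2.COLOR_RGB2HSV)
    if kind=='blue': return cv2.inRange(h,(100,120,60),(130,255,255))
    return cv2.inRange(h,(0,0,105),(180,60,255))
def rect(c,kind,near,z):
    m=mask(c,kind); cs,_=cv2.findContours(m,cv2.RETR_EXTERNAL,cv2.CHAIN_APPROX_NONE)
    k=max((k for k in cs if cv2.pointPolygonTest(cv2.convexHull(k),near,True)>-6),key=cv2.contourArea)
    P=ray(c,k.reshape(-1,2),z)[:,:2]*1000
    (x,y),(w,hh),a=cv2.minAreaRect(P.astype(np.float32))
    if w<hh: w,hh,a=hh,w,a+90
    a=(a+90)%180-90
    return [round(float(v),1) for v in (x,y,w,hh,a)]
E
python3 - <<'E'
from h import *
t=cam('top');s=cam('scene')
for n,k,z,pt in (('dust','blue',.048,(440,277)),('pile','blue',.020,(223,270)),('cover','white',.020,(341,243))):
    r=rect(t,k,pt,z); q=proj(s,[r[0]/1e3,r[1]/1e3,z])[0]
    print(n,r,'scene px',q.round()); 
    try: print('   scene',rect(s,k,tuple(map(float,q)),z))
    except Exception as e: print(e)
p=t['pixels'][200:330,195:470,::-1]; cv2.imwrite('pics/crop.png',cv2.convertScaleAbs(cv2.resize(p,None,fx=2.9,fy=2.9,interpolation=cv2.INTER_CUBIC),alpha=1.4))
E
```

```text
dust [477.1, -271.2, 183.5, 63.2, -0.1] scene px [286. 194.]
   scene [478.9, -270.9, 182.2, 66.8, -0.2]
pile [500.6, 275.5, 185.8, 65.6, -1.2] scene px [394. 326.]
   scene [504.1, 276.6, 188.4, 75.3, -0.5]
cover [567.5, -27.0, 188.6, 65.6, 10.9] scene px [300. 258.]
   scene [566.5, -29.4, 192.0, 70.6, 10.4]
```

View pics/crop.png

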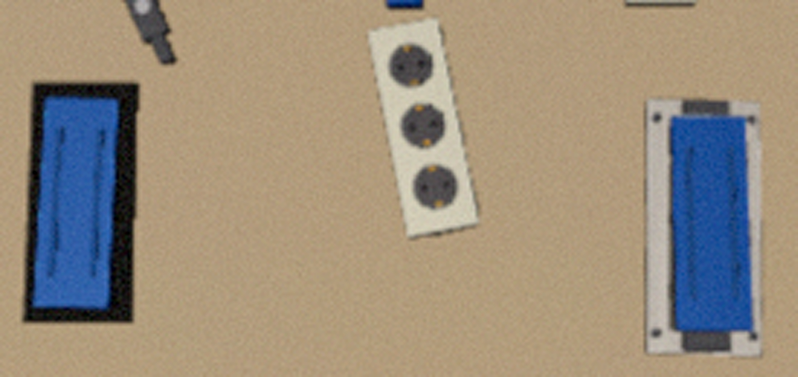

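The crop confirms the choice: blue plate on white housing with jig at right, blue pile on the black mat at left, three-well cover in the middle. The sizes match (184x63, 186x66, 189x66). Next I'll work out the moves.

```bash
cat >> h.py <<'E'
def deltas(*targets):
    "targets (x,y,z mm, yaw deg of tool y); prints tool-frame shifts and turn from current pose"
    o=robot.observe(); p=o['tcp_pos']*1000; r=R.from_quat(o['tool_rot'])
    for x,y,z,a in targets:
        a=np.radians(a); Y=np.array([np.cos(a),np.sin(a),0]); Z=np.array([0,0,-1.]); T=R.from_matrix(np.c_[np.cross(Y,Z),Y,Z])
        print((x,y,z),r.inv().apply(np.array([x,y,z])-p).round(1),np.degrees((r.inv()*T).as_rotvec()).round(2))
    print('now',p.round(1),'t',round(o['time'],2),'F',o['wrist_force'].round(1),'w',round(o['width']*1000,1))
E
python3 -c "
from h import *
deltas((480,270,400,90),(480,0,330,90),(477,-271,300,90))"
```

```text
(480, 270, 400) [-381.2 -177.3    4.3] [ -0.07  -0.02 -16.83]
(480, 0, 330) [-459.4 -435.7   74.6] [ -0.07  -0.02 -16.83]
(477, -271, 300) [-535.  -695.9  105. ] [ -0.07  -0.02 -16.83]
now [166.5 550.2 404.1] t 0.2 F [-0.4  0.1  0.1] w 85.2
```

servo_tool --deltas '[[[-60,-28,4],[0,0,-3],1],[[-120,-56,4],[0,0,-6],1],[[-180,-84,4],[0,0,-9],1],[[-240,-112,4],[0,0,-12],1],[[-300,-140,4],[0,0,-15],1],[[-360,-170,4],[0,0,-16.8],1],[[-395,-215,10],[0,0,-16.8],1],[[-410,-270,30],[0,0,-16.8],1],[[-425,-325,50],[0,0,-16.8],1],[[-443,-380,65],[0,0,-16.8],1],[[-459,-435,75],[0,0,-16.8],1],[[-475,-490,80],[0,0,-16.8],1]]' --force 40

```text
time: 1.7
tcp_pos: [0.4788, -0.0581, 0.324]
tool_rot: [0.0, 1.0, 0.0, -0.0]
wrist_force: [0.0, 0.5, 0.3]
width: 0.0854
grip_force: 0.0
```

```bash
python3 -c "
from h import *
deltas((477,-271,300,90))"
```

```text
(477, -271, 300) [   1.7 -212.9   24. ] [ 0.01 -0.04 -0.03]
now [478.8 -58.1 324. ] t 1.7 F [0.  0.5 0.3] w 85.4
```

servo_tool --deltas '[[[2,-60,10],[0,0,0],1],[[2,-120,20],[0,0,0],1],[[2,-180,24],[0,0,0],1],[[2,-213,24],[0,0,0],1],[[2,-213,24],[0,0,0],1],[[2,-213,24],[0,0,0],1]]'

```text
time: 2.45
tcp_pos: [0.4768, -0.2686, 0.3004]
tool_rot: [0.001, 1.0, 0.001, -0.0]
wrist_force: [0.4, 0.9, -0.2]
width: 0.0853
grip_force: 0.0
```

```bash
python3 -c "
from h import *
c=cam('wrist','w1.png'); print(c['position'],c['orientation'])
print(rect(c,'blue',tuple(map(float,proj(c,[.477,-.271,.048])[0])),.048))
deltas((477,-271,201.5,90))"
```

```text
[ 0.40962701 -0.26841438  0.27000904] [-0.09215727 -0.09377357  0.69984802  0.70208711]
[476.5, -273.0, 183.4, 63.5, -0.2]
(477, -271, 201.5) [-0.3 -3.  99. ] [ 0.07 -0.05 -0.01]
now [ 476.8 -268.1  300.5] t 2.5 F [-0.2  0.1 -0.2] w 85.3
```

View pics/w1.png

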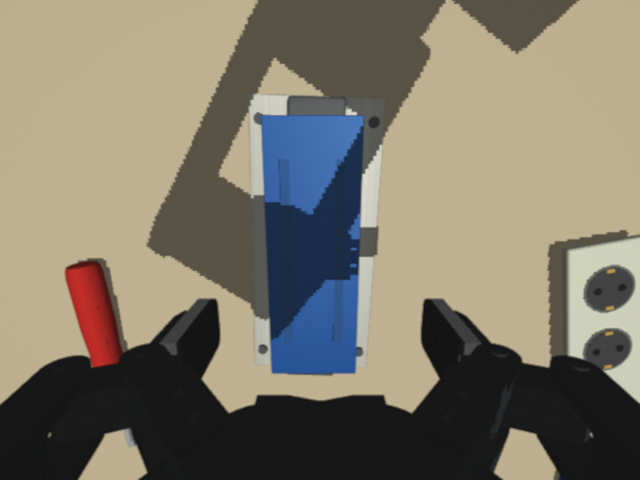

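The wrist view shows the plate centred at (312,245) with a finger on each side at (215,310) and (430,310). The screwdriver at (85,310) is clear of the fingers. I'll descend and grip.

servo_tool --deltas '[[[0,-4,40],[0,0,0],1],[[0,-4,75],[0,0,0],1],[[0,-4,99],[0,0,0],1],[[0,-4,99],[0,0,0],1],[[0,-4,99],[0,0,0],0.6],[[0,-4,99],[0,0,0],0.6],[[0,-4,99],[0,0,0],0.5],[[0,-4,99],[0,0,0],0.5],[[0,-4,99],[0,0,0],0.5]]' --force 30

```text
time: 3.62
tcp_pos: [0.4778, -0.2732, 0.2032]
tool_rot: [0.0, 1.0, -0.0, 0.001]
wrist_force: [1.3, 2.7, 5.8]
width: 0.0632
grip_force: 34.0
```

```bash
python3 -c "
from h import *
deltas((477,-271,270,90))"
```

```text
(477, -271, 270) [  0.6   2.1 -66.8] [-0.05  0.14 -0.03]
now [ 477.8 -273.2  203.2] t 3.62 F [1.3 2.7 5.8] w 63.2
```

servo_tool --deltas '[[[0,0,-10],[0,0,0],0.5],[[0,0,-30],[0,0,0],0.5],[[0,0,-65],[0,0,0],0.5],[[0,0,-97],[0,0,0],0.5],[[0,0,-97],[0,0,0],0.5],[[0,0,-97],[0,0,0],0.5]]'

```text
time: 4.38
tcp_pos: [0.4766, -0.273, 0.2983]
tool_rot: [0.0, 1.0, 0.0, -0.0]
wrist_force: [-0.2, -0.3, -2.0]
width: 0.0629
grip_force: 33.5
```

```bash
python3 -c "
from h import *
c=cam('wrist','w2.png'); s=cam('scene','s2.png')
deltas((500,275,300,90),(500,275,300,88.8))"
```

```text
(500, 275, 300) [-23.1 547.9  -1.8] [ 0.09 -0.14 -0.04]
(500, 275, 300) [-23.1 547.9  -1.8] [ 0.09 -0.14  1.16]
now [ 476.5 -272.9  297.4] t 4.47 F [ 0.3  0.5 -1. ] w 63.0
```

View pics/w2.png

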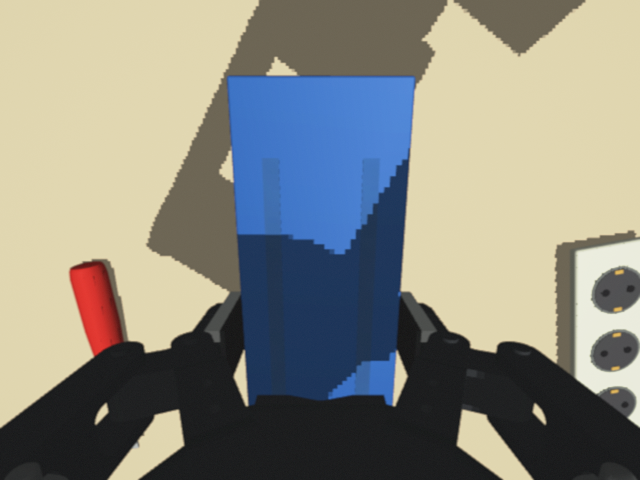

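The plate is held squarely, with its far corners at (228,77) and (415,75). I'll stop short of the pile so the wrist camera can measure it unobstructed.

servo_tool --deltas '[[[0,50,-15],[0,0,0],0.5],[[0,105,-30],[0,0,0],0.5],[[0,160,-40],[0,0,0],0.5],[[0,215,-50],[0,0,0],0.5],[[0,270,-50],[0,0,0],0.5],[[0,325,-50],[0,0,0],0.5],[[0,370,-50],[0,0,0],0.5],[[0,390,-50],[0,0,0],0.5],[[0,390,-50],[0,0,0],0.5],[[0,390,-50],[0,0,0],0.5]]'

```text
time: 5.72
tcp_pos: [0.4771, 0.1164, 0.3478]
tool_rot: [0.0, 1.0, -0.0, -0.001]
wrist_force: [-0.5, 0.5, -0.8]
width: 0.0629
grip_force: 33.8
```

```bash
python3 - <<'E'
from h import *
c=cam('wrist','w3.png'); print(c['position'])
t=cam('top');
print(proj(c,[.501,.276,.02]),proj(t,[.501,.276,.02]))
v=cv2.cvtColor(t['pixels'],cv2.COLOR_RGB2HSV)
for r in (250,270,290): print(r,[tuple(map(int,v[r,x])) for x in list(range(203,212))+list(range(234,244))])
deltas((500,275,300,90))
E
```

```text
[0.40992963 0.11643452 0.31751135]
[[492.90644135 258.77139318]] [[220.67846766 268.86396695]]
250 [(16, 75, 143), (18, 78, 140), (18, 75, 95), (30, 46, 28), (35, 102, 15), (132, 64, 20), (106, 167, 58), (109, 177, 114), (108, 181, 134), (33, 98, 52), (29, 137, 52), (26, 88, 58), (29, 125, 55), (30, 100, 56), (29, 104, 54), (37, 99, 59), (27, 130, 51), (24, 99, 54), (27, 109, 54)]
270 [(18, 74, 142), (20, 84, 94), (30, 60, 34), (5, 59, 26), (128, 39, 26), (109, 185, 80), (107, 195, 123), (109, 184, 130), (108, 183, 134), (33, 140, 20), (158, 64, 16), (170, 128, 12), (0, 255, 6), (22, 117, 24), (120, 21, 24), (24, 128, 20), (19, 89, 40), (18, 70, 87), (16, 79, 81)]
290 [(19, 73, 94), (20, 71, 43), (21, 85, 21), (109, 136, 30), (105, 183, 103), (107, 192, 133), (108, 184, 132), (108, 189, 132), (108, 186, 122), (42, 182, 14), (33, 170, 18), (41, 255, 17), (15, 30, 17), (27, 134, 19), (10, 40, 19), (14, 72, 46), (17, 70, 120), (18, 74, 142), (18, 73, 143)]
(500, 275, 300) [-22.5 159.1  48.1] [-0.03 -0.06 -0.09]
now [477.3 115.9 348.2] t 5.83 F [ 0.5  0.5 -1.4] w 63.2
```

View pics/w3.png

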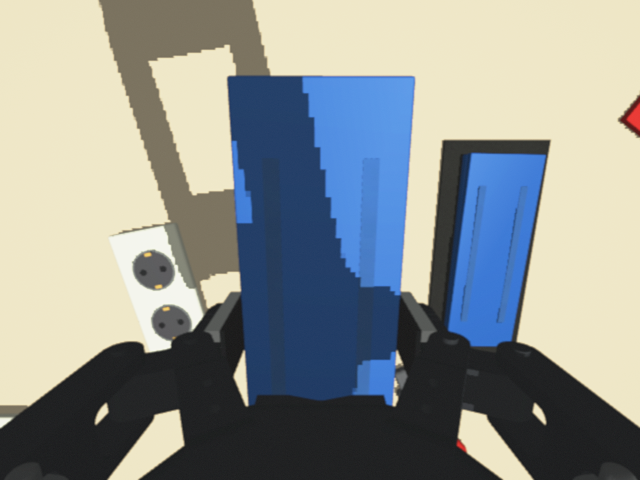

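The wrist view shows the pile's bright top face with far corners about (471,153) and (547,154), the held plate in the middle, and the cover at left. I'll fit the edges of both plates.

```bash
cat > m.py <<'E'
from h import *
c=cam('wrist'); h=cv2.cvtColor(c['pixels'],cv2.COLOR_RGB2HSV)
m=(cv2.inRange(h,(95,100,150),(130,255,255))>0); m[:,:430]=0
L,Rr,F=[],[],[]
for r in range(170,320,3):
    x=np.flatnonzero(m[r]); L.append((x[0]-.5,r)); Rr.append((x[-1]+.5,r))
for u in range(480,542,3): F.append((u,np.flatnonzero(m[:300,u])[0]-.5))
f=lambda P,i,j:np.polyfit(P[:,i],P[:,j],1)
Lw,Rw,Fw=(ray(c,q,.020)*1000 for q in (L,Rr,F))
l,rr,ff=f(Lw,0,1),f(Rw,0,1),f(Fw,1,0)
print('yaw L R F',np.degrees(np.arctan([l[0],rr[0],-ff[0]])).round(2))
mid=lambda x:(np.polyval(l,x)+np.polyval(rr,x))/2
print('width',abs(np.polyval(l,500)-np.polyval(rr,500)).round(1),'far x',np.polyval(ff,mid(590)).round(1),'mid y at 500',mid(500).round(1))
p=robot.observe()['tcp_pos']
m=cv2.inRange(h,(95,100,40),(130,255,255))>0; m[:,430:]=0
L=[(np.flatnonzero(m[r])[0]-.5,r) for r in range(90,280,3)]; Rr=[(np.flatnonzero(m[r])[-1]+.5,r) for r in range(90,280,3)]
F=[(u,np.flatnonzero(m[:,u])[0]-.5) for u in range(240,405,3)]
z=p[2]-.1552
Lw,Rw,Fw=((ray(c,q,z)-p)*1000 for q in (L,Rr,F))
l,rr,ff=f(Lw,0,1),f(Rw,0,1),f(Fw,1,0)
print('held yaw',np.degrees(np.arctan([l[0],rr[0],-ff[0]])).round(2),'width near/far',[abs(np.polyval(l,x)-np.polyval(rr,x)).round(1) for x in (20,90)],'far x rel',np.polyval(ff,0).round(1),'mid y rel',mid(0).round(1),'p',p)
E
python3 m.py
```

```text
yaw L R F [-1.28 -1.31 -1.39]
width 63.9 far x 407.3 mid y at 500 274.7
held yaw [-0.43 -0.4  -0.49] width near/far [np.float64(63.1), np.float64(63.2)] far x rel -93.5 mid y rel 0.0 p [0.4774032  0.11587847 0.34838841]
```

servo_tool --deltas '[[[-8,50,0],[0,0,0.5],0.5],[[-16,105,20],[0,0,0.9],0.5],[[-23,145,50],[0,0,0.9],0.5],[[-23,159,100],[0,0,0.9],0.5],[[-23,159,133],[0,0,0.9],0.5],[[-23,159,133],[0,0,0.9],0.5],[[-23,159,133],[0,0,0.9],0.5],[[-23,159,133],[0,0,0.9],0.5]]'

```text
time: 6.88
tcp_pos: [0.5015, 0.2757, 0.2176]
tool_rot: [0.009, 1.0, 0.001, 0.002]
wrist_force: [1.1, 0.1, -0.7]
width: 0.0634
grip_force: 34.0
```

```bash
python3 -c "
from h import *
deltas((500.6,274.7,184,89.15))
s=cam('scene','s3.png')
cv2.imwrite('pics/s3c.png',cv2.resize(s['pixels'][260:400,320:480,::-1],None,fx=4,fy=4))"
```

```text
(500.6, 274.7, 184) [ 1.  -1.  33.6] [ 0.09  0.19 -0.14]
now [501.5 275.7 217.6] t 6.88 F [ 1.1  0.1 -0.7] w 63.4
```

View pics/s3c.png

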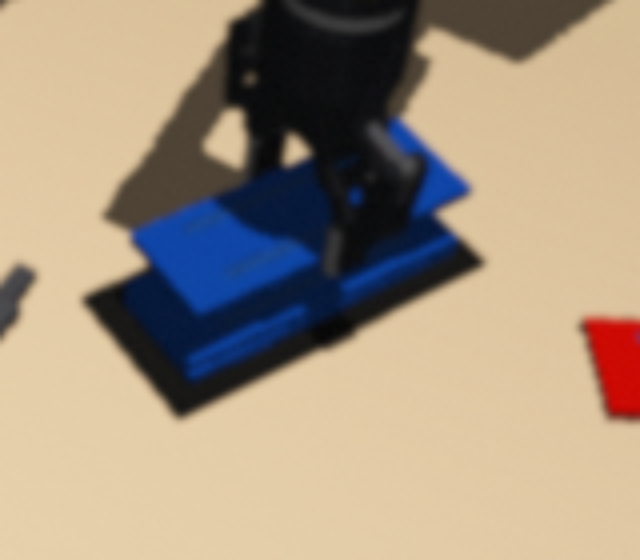

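The crop shows the held plate level over the two pile plates, with the fingertips just below its edge at (330,270). I'll lower it.

servo_tool --deltas '[[[0.8,-1,10],[0,0,0],0.5],[[0.8,-1,20],[0,0,0],0.5],[[0.8,-1,27],[0,0,0],0.5],[[0.8,-1,30],[0,0,0],0.5],[[0.8,-1,32],[0,0,0],0.5],[[0.8,-1,32],[0,0,0],0.5],[[0.8,-1,32],[0,0,0],0.5],[[0.8,-1,32],[0,0,0],0.5]]'

```text
time: 7.92
tcp_pos: [0.4997, 0.2746, 0.1842]
tool_rot: [0.008, 1.0, -0.0, 0.0]
wrist_force: [-0.6, -2.3, 5.2]
width: 0.0631
grip_force: 37.3
```

```bash
python3 -c "
from h import *
deltas((500.6,274.7,184,89.15))
deltas((500.6,274.7,184,89.15))"
```

```text
(500.6, 274.7, 184) [-0.9  0.2  0.2] [-0.03  0.01 -0.07]
now [499.7 274.6 184.2] t 7.92 F [-0.6 -2.3  5.2] w 63.1
(500.6, 274.7, 184) [-0.9  0.2  0.2] [-0.03  0.01 -0.07]
now [499.7 274.6 184.2] t 7.92 F [-0.6 -2.3  5.2] w 63.1
```

servo_tool --deltas '[[[0,0,-0.5],[0,0,0],0.5],[[0,0,-0.5],[0,0,0],0.8],[[0,0,-0.5],[0,0,0],0.95],[[0,0,-0.5],[0,0,0],1],[[0,0,-0.5],[0,0,0],1],[[0,0,-0.5],[0,0,0],1],[[0,0,-30],[0,0,0],1],[[0,0,-85],[0,0,0],1],[[0,-20,-135],[0,0,0],1],[[0,-75,-150],[0,0,0],1],[[0,-110,-150],[0,0,0],1],[[0,-110,-150],[0,0,0],1]]'

```text
time: 9.43
tcp_pos: [0.4974, 0.1628, 0.3342]
tool_rot: [0.01, 1.0, -0.0, 0.0]
wrist_force: [1.0, 1.1, 0.3]
width: 0.0855
grip_force: 0.0
```

```bash
cat > n.py <<'E'
from h import *
c=cam('wrist','w4.png'); h=cv2.cvtColor(c['pixels'],cv2.COLOR_RGB2HSV)
q=proj(c,[[.41,.24,.028],[.41,.31,.028],[.5,.275,.028]]).round(); print(q)
t=cam('top'); print('top',rect(t,'blue',tuple(map(float,proj(t,[.5,.275,.028])[0])),.028))
# housing rim: white blob, fit outer; jig too
q=tuple(map(float,proj(t,[.477,-.272,.04])[0])); print(q)
cv2.imwrite('pics/top4.png',cv2.resize(cv2.convertScaleAbs(np.hstack([t['pixels'][220:335,190:260,::-1],t['pixels'][220:335,400:475,::-1]]),alpha=1.4),None,fx=5,fy=5,interpolation=cv2.INTER_NEAREST))
deltas((477,-270,300,90))
E
python3 n.py
```

```text
[[417. 127.]
 [508. 125.]
 [453. 239.]]
top [470.0, 264.0, 130.3, 51.1, 7.5]
(439.42815026438006, 277.00854912824326)
(477, -270, 300) [  13.3 -435.    33.5] [ 0.04  0.01 -1.  ]
now [497.9 164.7 333.8] t 9.53 F [-0.5  0.2 -0.3] w 85.4
```

View pics/top4.png

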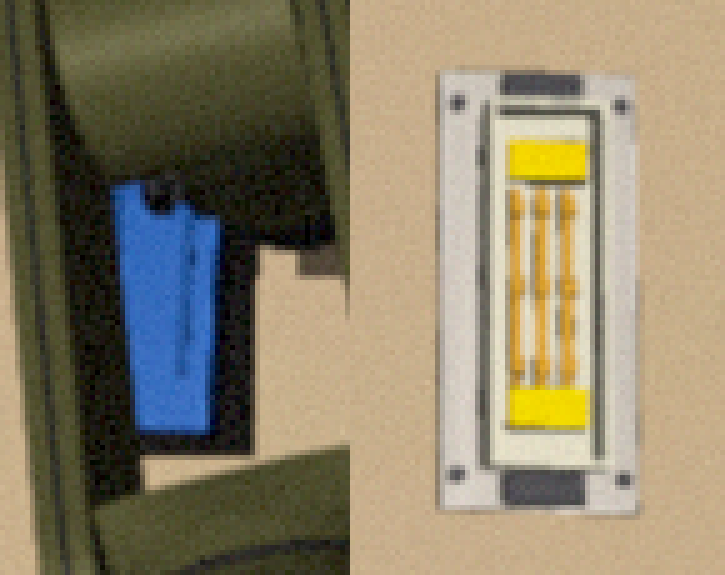

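View pics/w4.png

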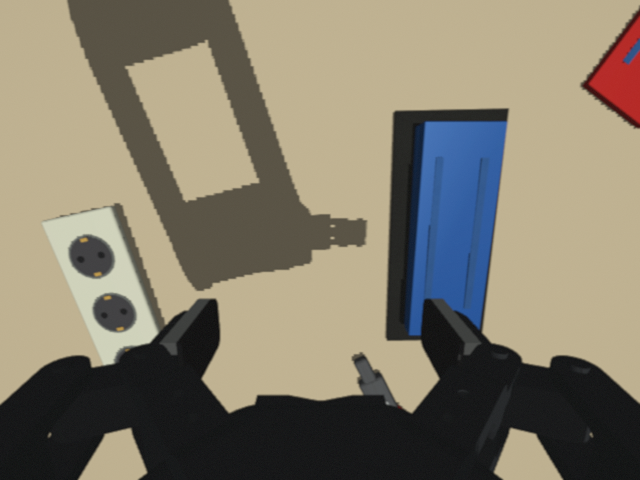

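The wrist view shows the new plate squarely on the pile at (455,230). The top crop shows the open housing with both yellow catches at (548,160) and (548,410). I'll verify with numbers.

```bash
cat > n.py <<'E'
from h import *
c=cam('wrist'); h=cv2.cvtColor(c['pixels'],cv2.COLOR_RGB2HSV)
v=h[200:220,440:480,2].mean(); m=(cv2.inRange(h,(95,100,int(v*.75)),(130,255,255))>0); m[:,:380]=0
f=lambda P,i,j:np.polyfit(P[:,i],P[:,j],1)
L=[(np.flatnonzero(m[r])[0]-.5,r) for r in range(135,290,3)]; Rr=[(np.flatnonzero(m[r])[-1]+.5,r) for r in range(135,290,3)]
F=[(u,np.flatnonzero(m[:250,u])[0]-.5) for u in range(432,500,3)]
Lw,Rw,Fw=(ray(c,q,.028)*1000 for q in (L,Rr,F)); l,rr,ff=f(Lw,0,1),f(Rw,0,1),f(Fw,1,0)
mid=lambda x:(np.polyval(l,x)+np.polyval(rr,x))/2
print('plate yaw',np.degrees(np.arctan([l[0],rr[0],-ff[0]])).round(2),'w',(np.polyval(rr,500)-np.polyval(l,500)).round(1),'cx',np.polyval(ff,mid(407)).round(1)+92,'cy',mid(499).round(1))
t=cam('top'); H=cv2.cvtColor(t['pixels'],cv2.COLOR_RGB2HSV)
def catches(c,H,z=.034):
    m=cv2.inRange(H,(24,200,90),(34,255,255)); k,_=cv2.findContours(m,0,1)
    for q in k:
        if cv2.contourArea(q)>25:
            P=ray(c,q.reshape(-1,2),z)[:,:2]*1000
            if 300<P[:,0].mean()<600 and P[:,1].mean()<-200: r=cv2.minAreaRect(P.astype(np.float32)); print('catch',np.round(r[0],1),np.round(r[1],1),round(r[2],1))
catches(t,H)
print('cover top', rect(t,'white',tuple(map(float,proj(t,[.567,-.027,.02])[0])),.02))
E
python3 n.py
```

```text
plate yaw [-1.13 -1.05 -1.1 ] w 63.5 cx 498.3 cy 275.2
catch [ 419.4 -269.9] [35.  17.3] 89.9
catch [ 541.8 -274.3] [35.1 18. ] 88.1
cover top [567.1, -27.3, 189.5, 65.5, 11.0]
```

servo_tool --deltas '[[[2,-50,-5],[0,0,-1],1],[[4,-105,-5],[0,0,-1],1],[[6,-160,-5],[0,0,-1],1],[[8,-215,-5],[0,0,-1],1],[[10,-270,-5],[0,0,-1],1],[[13,-325,-5],[0,0,-1],1],[[13,-380,5],[0,0,-1],1],[[13,-425,15],[0,0,-1],1],[[13,-437,15],[0,0,-1],1],[[13,-437,15],[0,0,-1],1],[[13,-437,15],[0,0,-1],1]]'

```text
time: 11.0
tcp_pos: [0.478, -0.2703, 0.3187]
tool_rot: [-0.001, 1.0, 0.001, -0.0]
wrist_force: [0.6, 0.3, -0.7]
width: 0.0855
grip_force: 0.0
```

```bash
cat > o.py <<'E'
from h import *
c=cam('wrist','w5.png'); H=cv2.cvtColor(c['pixels'],cv2.COLOR_RGB2HSV)
q=proj(c,[[.415,-.272,.034],[.539,-.272,.034],[.389,-.272,.04],[.565,-.272,.04],[.477,-.298,.04],[.477,-.246,.04]]).round(); print(q.tolist())
m=cv2.inRange(H,(22,150,60),(36,255,255)); k,_=cv2.findContours(m,0,1)
for z in k:
    if cv2.contourArea(z)>150:
        P=ray(c,z.reshape(-1,2),.034)[:,:2]*1000; r=cv2.minAreaRect(P.astype(np.float32)); print('catch',np.round(r[0],1),np.round(r[1],1),round(r[2],1),cv2.boundingRect(z))
p=cv2.convertScaleAbs(c['pixels'][70:420,190:440,::-1],alpha=1.2); cv2.imwrite('pics/w5c.png',cv2.resize(p,None,fx=1.7,fy=1.7))
deltas((477,-272,320,90))
E
python3 o.py
```

```text
[[317.0, 162.0], [317.0, 317.0], [317.0, 124.0], [317.0, 348.0], [283.0, 246.0], [351.0, 246.0]]
catch [ 539.1 -275.3] [38.7 21.3] 88.0 (290, 305, 47, 25)
catch [ 416.8 -271.8] [38.7 19.1] 88.5 (291, 151, 54, 28)
(477, -272, 320) [ 1.  -1.7 -1.1] [ 0.04 -0.    0.17]
now [ 478.  -270.3  318.9] t 11.05 F [0.5 0.2 0.3] w 85.6
```

View pics/w5c.png

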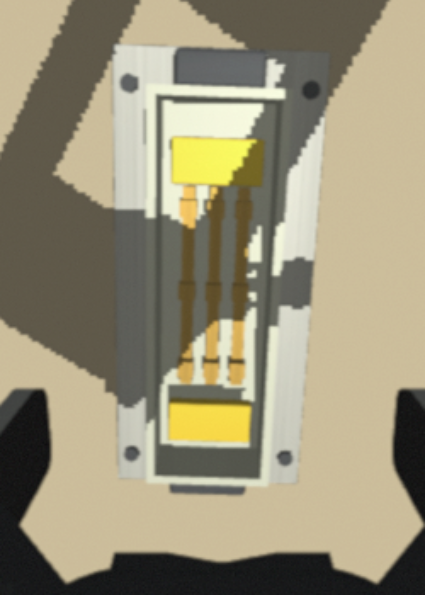

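The crop shows the open mouth: outer rim corners at about (148,85), (287,90), (147,483) and (268,485), and catches at (217,160) and (210,422). The housing is turned about -1.7°. I'll cross-check with the rim corners.

```bash
python3 - <<'E'
from h import *
c=cam('wrist')
px=np.array([(148,85),(287,90),(268,485),(147,483)])/1.7+[190,70]
P=ray(c,px,.04)[:,:2]*1000; print(P.round(1),P.mean(0).round(1)); e=P[[3,2]].mean(0)-P[[0,1]].mean(0); print('len',np.linalg.norm(e).round(1),'wid',np.linalg.norm(P[0]-P[1]).round(1),np.linalg.norm(P[2]-P[3]).round(1),'yaw',np.degrees(np.arctan2(e[1],e[0])).round(2))
J=np.array([(114,45),(328,52),(298,484),(119,478)])/1.7+[190,70]
P=ray(c,J,.006)[:,:2]*1000; print(P.round(1),P.mean(0).round(1)); e=P[[3,2]].mean(0)-P[[0,1]].mean(0); print('jig len',np.linalg.norm(e).round(1),'wid',np.linalg.norm(P[0]-P[1]).round(1),'yaw',np.degrees(np.arctan2(e[1],e[0])).round(2))
deltas((567,-27,300,101))
E
```

```text
[[ 386.5 -299.7]
 [ 388.4 -242.9]
 [ 571.6 -246.5]
 [ 570.4 -306.1]] [ 479.2 -273.8]
len 183.6 wid 56.8 59.5 yaw -1.56
[[ 366.1 -318.6]
 [ 368.9 -220.9]
 [ 592.9 -226.5]
 [ 589.1 -326.5]] [ 479.3 -273.1]
jig len 223.6 wid 97.7 yaw -1.72
(567, -27, 300) [-89.8 243.   19.1] [ 2.000e-02  1.000e-02 -1.082e+01]
now [ 478.  -270.3  319. ] t 11.1 F [-0.7  0.2  0.4] w 85.8
```

servo_tool --deltas '[[[-20,50,-5],[0,0,-3],1],[[-40,105,-5],[0,0,-6],1],[[-60,160,0],[0,0,-9],1],[[-80,215,10],[0,0,-10.9],1],[[-90,243,20],[0,0,-10.9],1],[[-90,243,60],[0,0,-10.9],1],[[-90,243,90],[0,0,-10.9],1],[[-90,243,90],[0,0,-10.9],1],[[-90,243,90],[0,0,-10.9],1]]'

```text
time: 12.22
tcp_pos: [0.5679, -0.0283, 0.2298]
tool_rot: [-0.096, 0.995, -0.0, 0.001]
wrist_force: [-0.3, 0.5, -0.4]
width: 0.0855
grip_force: 0.0
```

```bash
python3 - <<'E'
from h import *
c=cam('wrist'); print('cover',rect(c,'white',tuple(map(float,proj(c,[.55,-.03,.02])[0])),.02))
deltas((567,-27,172,101))
E
```

```text
Traceback (most recent call last):
  File "h.py", line 22, in rect
    k=max((k for k in cs if cv2.pointPolygonTest(cv2.convexHull(k),near,True)>-6),key=cv2.contourArea)
ValueError: max() iterable argument is empty
```

servo_tool --deltas '[[[0.5,1,30],[0,0,0],1],[[0.5,1,50],[0,0,0],1],[[0.5,1,57],[0,0,0],1],[[0.5,1,57],[0,0,0],1],[[0.5,1,57],[0,0,0],0.7],[[0.5,1,57],[0,0,0],0.6],[[0.5,1,57],[0,0,0],0.5],[[0.5,1,57],[0,0,0],0.5],[[0.5,1,57],[0,0,0],0.5]]' --force 35

```text
time: 13.4
tcp_pos: [0.5674, -0.0281, 0.173]
tool_rot: [-0.096, 0.995, -0.0, 0.001]
wrist_force: [-1.0, 0.3, 6.6]
width: 0.063
grip_force: 38.3
```

servo_tool --deltas '[[[0,0,-10],[0,0,0],0.5],[[0,0,-50],[0,0,0],0.5],[[0,0,-100],[0,0,0],0.5],[[0,0,-120],[0,0,0],0.5],[[0,0,-120],[0,0,0],0.5],[[0,0,-120],[0,0,0],0.5]]'

```text
time: 14.15
tcp_pos: [0.5661, -0.0278, 0.2909]
tool_rot: [-0.096, 0.995, 0.0, -0.001]
wrist_force: [0.2, -0.1, -1.8]
width: 0.0632
grip_force: 39.6
```

```bash
python3 - <<'E'
from h import *
c=cam('wrist','w6.png'); H=cv2.cvtColor(c['pixels'],cv2.COLOR_RGB2HSV)
print([tuple(map(int,H[r,320])) for r in range(40,130,6)]); print([tuple(map(int,H[200,u])) for u in range(200,440,10)])
deltas((478.8,-273.4,300,88.3))
E
```

```text
[(21, 54, 95), (21, 56, 95), (20, 59, 95), (21, 57, 94), (21, 55, 93), (33, 22, 223), (33, 20, 227), (35, 20, 227), (34, 19, 226), (34, 18, 226), (34, 19, 226), (32, 19, 226), (34, 19, 226), (32, 19, 226), (32, 22, 223)]
[(22, 59, 95), (21, 54, 94), (21, 56, 95), (20, 56, 95), (32, 22, 222), (33, 23, 223), (32, 21, 223), (60, 10, 130), (30, 3, 97), (30, 3, 100), (0, 0, 102), (120, 5, 53), (120, 12, 42), (150, 6, 41), (110, 19, 41), (60, 6, 40), (120, 6, 40), (75, 9, 58), (33, 24, 106), (30, 25, 104), (32, 17, 228), (21, 60, 203), (21, 60, 203), (21, 60, 203)]
(478.8, -273.4, 300) [ 132.3 -224.5   -9.4] [ 0.03 -0.16 12.67]
now [566.  -27.8 290.4] t 14.2 F [ 0.1 -0.8 -1.8] w 63.1
```

```bash
cat > k.py <<'E'
from h import *
c=cam('wrist'); H=cv2.cvtColor(c['pixels'],cv2.COLOR_RGB2HSV); o=robot.observe(); p=o['tcp_pos']; r=R.from_quat(o['tool_rot'])
m=cv2.medianBlur(cv2.inRange(H,(0,0,30),(180,38,255)),5)>0; m[:,:200]=0; m[:,445:]=0
rows=range(90,270,3)
L=[(np.flatnonzero(m[q])[0]-.5,q) for q in rows]; G=[(np.flatnonzero(m[q])[-1]+.5,q) for q in rows]; F=[(u,np.flatnonzero(m[40:,u])[0]+39.5) for u in range(245,395,3)]
z=p[2]-.153
T=[r.inv().apply(ray(c,q,z)-p)*1000 for q in (L,G,F)]
def fit(x,y):
    k=np.ones(len(x),bool)
    for _ in range(4): f=np.polyfit(x[k],y[k],1); e=abs(np.polyval(f,x)-y); k=e<max(.7,np.median(e)*2)
    return f
l,g,f=fit(T[0][:,0],T[0][:,1]),fit(T[1][:,0],T[1][:,1]),fit(T[2][:,1],T[2][:,0])
print('slopes deg',np.degrees([l[0],g[0],-f[0]]).round(2),'width',[(np.polyval(g,x)-np.polyval(l,x)).round(1) for x in (20,85)],'mid y',[((np.polyval(g,x)+np.polyval(l,x))/2).round(1) for x in (0,85)],'far x',f[1].round(1))
E
python3 k.py
```

```text
slopes deg [ 0.25 -0.1   0.41] width [np.float64(63.4), np.float64(63.0)] mid y [np.float64(0.3), np.float64(0.5)] far x 96.0
```

servo_tool --deltas '[[[26,-45,-10],[0,0,3],0.5],[[52,-90,-10],[0,0,6],0.5],[[78,-135,-10],[0,0,9],0.5],[[105,-180,-10],[0,0,12],0.5],[[131,-225,-10],[0,0,12.7],0.5],[[131,-225,20],[0,0,12.7],0.5],[[131,-225,60],[0,0,12.7],0.5],[[131,-225,60],[0,0,12.7],0.5],[[131,-225,60],[0,0,12.7],0.5],[[131,-225,60],[0,0,12.7],0.5]]'

```text
time: 15.5
tcp_pos: [0.4818, -0.2739, 0.233]
tool_rot: [0.015, 1.0, -0.001, 0.001]
wrist_force: [-0.4, -0.4, -1.4]
width: 0.0629
grip_force: 39.9
```

```bash
python3 k.py; python3 -c "
from h import *
deltas((480.3,-273.7,214,88.3))"
```

```text
slopes deg [0.2  0.43 0.21] width [np.float64(62.6), np.float64(62.9)] mid y [np.float64(-0.2), np.float64(0.2)] far x 97.6
(480.3, -273.7, 214) [ 1.5  0.2 19.1] [-0.09  0.14  0.  ]
now [ 481.8 -273.9  233.1] t 15.55 F [-0.4  0.2 -1.9] w 63.0
```

servo_tool --deltas '[[[1,0,8],[0,0,0],0.5],[[1,0,15],[0,0,0],0.5],[[1,0,20],[0,0,0],0.5],[[1,0,23],[0,0,0],0.5],[[1,0,25],[0,0,0],0.5],[[1,0,25],[0,0,0],0.5],[[1,0,25],[0,0,0],0.5]]'

```text
time: 16.42
tcp_pos: [0.4799, -0.2736, 0.2069]
tool_rot: [0.015, 1.0, 0.0, -0.0]
wrist_force: [-2.0, 2.0, 3.1]
width: 0.0629
grip_force: 40.3
```

```bash
python3 -c "
from h import *
deltas((480.5,-273.7,207,88.3))"
```

```text
(480.5, -273.7, 207) [-0.6 -0.  -0.1] [ 0.01 -0.01 -0.04]
now [ 479.9 -273.6  206.9] t 16.43 F [-2.   2.   3.1] w 62.9
```

servo_tool --deltas '[[[0,0,1],[0,0,0],0.5],[[0,0,2],[0,0,0],0.5],[[0,0,3],[0,0,0],0.5],[[0,0,3],[0,0,0],0.5],[[0,0,3],[0,0,0],0.5]]' --force 70

```text
time: 17.05
tcp_pos: [0.4798, -0.2736, 0.205]
tool_rot: [0.015, 1.0, -0.0, 0.0]
wrist_force: [-2.8, 2.0, 10.6]
width: 0.0621
grip_force: 73.5
```

servo_tool --deltas '[[[0,0,1],[0,0,0],0.5],[[0,0,2],[0,0,0],0.5],[[0,0,3],[0,0,0],0.5],[[0,0,4],[0,0,0],0.5],[[0,0,4],[0,0,0],0.5],[[0,0,4],[0,0,0],0.5]]'

```text
time: 17.8
tcp_pos: [0.4798, -0.2736, 0.2013]
tool_rot: [0.015, 1.0, -0.0, 0.0]
wrist_force: [-4.1, 3.6, 13.9]
width: 0.062
grip_force: 73.8
```

servo_tool --deltas '[[[0,0,1],[0,0,0],0.5],[[0,0,2],[0,0,0],0.5],[[0,0,2.5],[0,0,0],0.5],[[0,0,2.5],[0,0,0],0.5],[[0,0,2.5],[0,0,0],0.5]]'

```text
time: 18.42
tcp_pos: [0.4797, -0.2735, 0.2012]
tool_rot: [0.015, 1.0, -0.001, 0.001]
wrist_force: [-8.2, 4.7, 32.3]
width: 0.0625
grip_force: 75.7
```

servo_tool --deltas '[[[0,0,-2],[0,0,0],0.5],[[0,0,-3],[0,0,0],0.5],[[0,0,-3],[0,0,0],1],[[0,0,-3],[0,0,0],1],[[0,0,-3],[0,0,0],1],[[0,0,-3],[0,0,0],1],[[0,0,-30],[0,0,0],1],[[0,0,-60],[0,0,0],0],[[0,0,-80],[0,0,0],0],[[0,0,-80],[0,0,0],0],[[0,0,-80],[0,0,0],0],[[0,0,-80],[0,0,0],0]]' --force 20

```text
time: 19.92
tcp_pos: [0.4795, -0.2734, 0.276]
tool_rot: [0.015, 1.0, 0.001, -0.001]
wrist_force: [-1.5, 0.7, 0.1]
width: 0.0
grip_force: 0.0
```

```bash
cat > q.py <<'E'
from h import *
c=cam('wrist','w7.png'); H=cv2.cvtColor(c['pixels'],cv2.COLOR_RGB2HSV)
m=cv2.medianBlur(cv2.inRange(H,(0,0,20),(180,38,255)),3)
print(proj(c,[[.385,-.305,.048],[.385,-.242,.048],[.57,-.305,.048],[.57,-.242,.048]]).round().tolist())
t=cam('top','t7.png'); H=cv2.cvtColor(t['pixels'],cv2.COLOR_RGB2HSV)
print(proj(t,[[.385,-.305,.048],[.385,-.242,.048],[.57,-.305,.048],[.57,-.242,.048]]).round().tolist())
a=np.radians(-1.7); u=np.array([np.cos(a),np.sin(a)])
deltas(*[(478.8+s*62*u[0],-273.4+s*62*u[1],230,88.3) for s in(-1,1)])
# well centres (three dark round wells) in wrist
g=cv2.GaussianBlur(c['pixels'].min(2),(5,5),0)
k,_=cv2.findContours(cv2.inRange(c['pixels'].max(2),0,110),0,1)
for q in k:
    if cv2.contourArea(q)>200: (x,y),(w,h),_=cv2.minAreaRect(q); print('dark',round(x),round(y),round(w),round(h),(ray(c,(x,y),.048)*1000)[0].round(1))
E
python3 q.py
```

```text
[[256.0, 107.0], [371.0, 103.0], [278.0, 395.0], [369.0, 393.0]]
[[455.0, 314.0], [429.0, 314.0], [452.0, 240.0], [427.0, 240.0]]
(np.float64(416.82728867259823), np.float64(-271.5606928667231), 230) [62.8  0.  46.3] [ 0.06 -0.1  -0.04]
(np.float64(540.7727113274018), np.float64(-275.23930713327684), 230) [-61.2   0.1  46.1] [ 0.06 -0.1  -0.04]
now [ 479.7 -273.5  276.2] t 20.02 F [-0.4  0.   0.2] w 0.0
dark 320 240 479 639 [ 460.4 -272.6   48. ]
```

Now I'll press each end with shut fingertips. The contact height also tells me whether the cover is level.

servo_tool --deltas '[[[40,0,10],[0,0,0],0],[[63,0,40],[0,0,0],0],[[63,0,50],[0,0,0],0],[[63,0,54],[0,0,0],0],[[63,0,56],[0,0,0],0],[[63,0,57],[0,0,0],0],[[63,0,57],[0,0,0],0],[[63,0,57],[0,0,0],0]]'

```text
time: 21.02
tcp_pos: [0.4183, -0.2723, 0.2214]
tool_rot: [0.015, 1.0, -0.001, 0.001]
wrist_force: [0.0, 1.1, 5.5]
width: 0.0001
grip_force: 2.9
```

servo_tool --deltas '[[[0,0,1],[0,0,0],0],[[0,0,2],[0,0,0],0],[[0,0,2],[0,0,0],0],[[0,0,2],[0,0,0],0]]'

```text
time: 21.52
tcp_pos: [0.4182, -0.2722, 0.2213]
tool_rot: [0.015, 1.0, -0.001, 0.002]
wrist_force: [-3.2, 3.7, 22.8]
width: 0.0004
grip_force: 11.7
```

servo_tool --deltas '[[[0,0,-15],[0,0,0],0],[[-50,0,-15],[0,0,0],0],[[-100,0,-15],[0,0,0],0],[[-124,0,-15],[0,0,0],0],[[-124,0,-10],[0,0,0],0],[[-124,0,-4],[0,0,0],0],[[-124,0,-2],[0,0,0],0],[[-124,0,-1],[0,0,0],0],[[-124,0,-1],[0,0,0],0]]'

```text
time: 22.65
tcp_pos: [0.5397, -0.2751, 0.2214]
tool_rot: [0.016, 1.0, 0.0, 0.0]
wrist_force: [-2.5, 3.3, 14.7]
width: 0.0001
grip_force: 7.8
```

servo_tool --deltas '[[[0,0,0.5],[0,0,0],0],[[0,0,1],[0,0,0],0],[[0,0,1],[0,0,0],0],[[0,0,1],[0,0,0],0]]'

```text
time: 23.15
tcp_pos: [0.5396, -0.2751, 0.2214]
tool_rot: [0.016, 1.0, 0.0, 0.001]
wrist_force: [-3.5, 3.9, 21.5]
width: -0.0001
grip_force: 10.8
```

servo_tool --deltas '[[[0,0,-20],[0,0,0],0],[[0,0,-70],[0,0,0],0],[[0,50,-120],[0,0,0],0],[[20,105,-120],[0,0,0],0],[[40,160,-120],[0,0,0],0],[[60,215,-120],[0,0,0],0],[[60,215,-120],[0,0,0],0],[[60,215,-120],[0,0,0],0]]'

```text
time: 24.15
tcp_pos: [0.4868, -0.0591, 0.3382]
tool_rot: [0.015, 1.0, -0.0, -0.0]
wrist_force: [0.2, -0.9, 1.1]
width: -0.0002
grip_force: 0.0
```

```bash
python3 - <<'E'
from h import *
s=cam('scene'); t=cam('top')
def wr(c,near,z):
    H=cv2.cvtColor(c['pixels'],cv2.COLOR_RGB2HSV); m=cv2.inRange(H,(25,3,70),(50,50,255)); k,_=cv2.findContours(m,0,1)
    for q in k:
        if cv2.contourArea(q)>60:
            P=ray(c,q.reshape(-1,2),z)[:,:2]*1000; r=cv2.minAreaRect(P.astype(np.float32))
            if np.hypot(*(np.array(r[0])-[478,-273]))<80: print('cover',np.round(r[0],1),np.round(r[1],1),round(r[2],1))
for c in (t,s): wr(c,None,.048)
print('pile top', rect(t,'blue',tuple(map(float,proj(t,[.5,.275,.028])[0])),.028), 'yellow left',[int((cv2.inRange(cv2.cvtColor(t['pixels'],cv2.COLOR_RGB2HSV),(24,200,90),(34,255,255))[230:330,410:470]>0).sum())])
deltas((480,-60,340,90))
E
```

```text
cover [ 443.8 -256.1] [39.2 35.2] 88.2
cover [ 489.6 -248.8] [101.9 200.8] 88.2
pile top [499.6, 275.8, 185.5, 65.9, -1.0] yellow left [0]
(480, -60, 340) [ 7.7 -0.2 -1.8] [-0.03  0.02 -1.82]
now [487.7 -60.  338.2] t 24.25 F [ 0.7  0.5 -0.9] w -0.2
```

Both ends are firm under about 22 N at the same height (top at 48 mm), the catches are hidden, and the pile is square. I'm handing it in.

```bash
python3 -c "
from station import robot
print(robot.close_job())"
```

```text
the job is handed in; nothing more can be done
None
```

The dust plate is stacked on the blue pile, within about 1 mm of square by the cameras, and the long cover is pressed home. Both cover ends held firm at 48 mm, level with each other, under about 22 N. I handed the job in at about 24 s; no verdict came back.

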